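# Clip the red heel lift into the edge-dressing stand

## Task

Take the red heel lift out of the wooden rack and press it, straight edge down and upright, into the sprung clip of the green edge-dressing stand until it is fully home on the base plate and about central along the clip, so that its edge is ready for inking. Let go of it there, leave the black and the tan lift in their slots, and do not knock over or push about the other things on the bench.

Things in the scene. Friction and masses are not known exactly. Their poses are not given: they have to be found in the camera images.
- red_lift_mid (a point): Middle of the red heel lift: rigid D-shaped plate 8 mm thick (y), 70 mm wide (x), 75 mm tall (z, from straight edge to round top), about 50 g. Point is 37.5 mm above the straight edge. Lower 40 mm full width, top a half disc of radius 35 mm. Starts upright, straight edge down, in a rack slot; its faces are free from 22 mm above the edge up. Raise it over 25 mm to clear the slot.
- black_lift_mid (a point): Middle of the black heel lift: same shape and axes as the red one, in another slot of the rack. Stays there.
- tan_lift_mid (a point): Middle of the tan heel lift: same shape and axes as the red one, in another slot of the rack. Stays there.
- rack: Fixed wooden rack, 92 mm (x) by 186 mm (y) by 32 mm high, origin at the centre of its underside. Three slots run along its x axis at y = -60, 0 and +60 mm, each 10 mm wide, 72 mm long and 22 mm deep (slot floor 10 mm above the bench). Which lift is in which slot changes, and so do the rack's place and yaw.
- clip_seat (a point): Middle of the clip's floor, 20 mm above the bench. x runs along the clip, y across its jaws, z up. A lift fully home rests its straight edge on this floor, its middle 37.5 mm above this point. Two orange jaws, 50 mm long: gripping faces upright from 1 to 12 mm above this point, lips flaring above, up to 28 mm (keep fingers above); at rest 4 mm apart, mouth about 19 mm wide.
- stand: Fixed edge-dressing stand; place and yaw vary. Green base plate 120 (x) by 110 (y) by 20 mm, origin at the centre of its underside, same axes as the clip. Two dark steel posts at y = +-46 mm, top 42 mm above the bench. Each jaw slides outward along y up to 8 mm against a spring (2.4 N at first, 0.6 N more per mm); pressing a lift in takes about 6 to 17 N straight down, rising steeply on the floor.
- hammer: Hammer lying beyond the work area, a bystander.
- screwdriver: Screwdriver with red handle lying near the robot on its left, a bystander.
- cement_jar: Jar with yellow cap, 64 mm across and 85 mm tall, standing, origin under its centre, a bystander.
- ink_bottle: Small brown bottle, 42 mm across and 85 mm tall, standing, origin under its centre, a bystander.
- thread_spool: Blue spool, 44 mm across and 50 mm tall, standing, origin under its centre, a bystander.
- brush: Brush lying near the robot on its right, a bystander.
There are look-alikes about, which are no part of the job. Leave any blue or yellow look-alike of the part that bears red_lift_mid alone.

How it is judged (in metres and radians):
At the end, for the whole second after the job is handed in: The red lift stands released and at rest in the sprung clip, straight edge down: its edge within 2.5 mm of the clip's floor, its middle within 15 mm of the clip's centre along the clip and 5 mm across it, upright within 0.12 rad and in line with the jaws within 0.15 rad (z of red_lift_mid in the frame of clip_seat between 0.0345 and 0.04 m and x of red_lift_mid in the frame of clip_seat between -0.015 and 0.015 m and y of red_lift_mid in the frame of clip_seat between -0.005 and 0.005 m and angle between red_lift_mid's own z axis and vertical below 0.12 rad and angle between the y axis of red_lift_mid and the y axis of clip_seat, either way round below 0.15 rad and linear speed of red_lift below 0.02 m/s); the robot touches nothing.
It fails at once if the black or the tan lift is moved by more than 15 mm (distance of any of black_lift_mid, tan_lift_mid from where it was at the start of the episode above 0.015 m).
It fails at once if another loose thing on the bench is moved by more than 30 mm (distance of any of hammer, screwdriver, cement_jar, ink_bottle, thread_spool, brush from where it was at the start of the episode above 0.03 m).
It also fails if it takes over 42 s, if anything falls off the work surface, if the arm or the gripper's body presses on something with over 40 N, if the wrist force passes 120 N, or if a joint passes its speed limit or range.

## Robot

A 6-joint arm with a two-finger parallel gripper is mounted at the origin on the work surface. World frame = base frame: x ahead of the robot, y to its left, z up, the work surface at z = 0. Lengths are in m, angles in degrees, forces in N, time in s.
With the tool pointing down it reaches from about 0.35 to 0.925 m from the base axis. Payload 6.4 kg.
Tool frame: the origin (TCP) lies on the centre line of the jaws, within the pads' length; the fingertips stand 8 mm ahead of it and the grasp point (between the pads) lies 11 mm behind it; z points along the fingers, y is the direction in which the jaws open and shut (so a half turn about z gives the same grasp; the last joint's range is limited). The gripper opens to 85 mm and grips with 20 to 120 N. Pads are 22 mm wide; open, the fingers measure 114 mm over their backs; the gripper's body (76 mm by 85 mm) begins 54 mm behind the grasp point. The pads swing forward as they close: fully open they stand 13 mm farther back than shut.
Start: joints at [61.988, 14.043, 89.255, -0, 76.702, -9.975], TCP at [0.201, 0.618, 0.211] pointing down, gripper open.
Joint ranges: [-179.41, 179.41], [-58.25, 129.5], [7.25, 145.43], [-54.29, 234.29], [11.92, 165.04], [-157.13, 157.13]. Speed limits (degrees/s): [147.25, 147.25, 180, 180, 180, 180].

## Interface

Orientations are given as [roll, pitch, yaw] about the fixed x, y, z axes, in that order (R = Rz(yaw) Ry(pitch) Rx(roll)).
In Python, from bench import status, capture, env, models gives the robot as it stands.
- The arm moves only by the shell command python3 -m creep 'ROWS'. ROWS is text: rows parted by semicolons, each of 7 numbers parted by spaces: the shift along the tool's x, y, z in mm, then the turn, a rotation vector about the tool's x, y, z in rad, then the finger opening in mm, from 0 to 85.4. A call has exactly 8 rows; each row is the pose to reach, as a shift and turn from the pose commanded when the call began, along the tool's axes at that moment; what a row does not reach only later rows make up. A row lasts 1/12 s, in which the tool goes at most 41.7 mm and 7.16 degrees, less where a joint would pass 70% of its speed; a pose out of reach is approached as far as the arm can. A call with a gripper value outside its range is refused whole. The fingers move at their own pace and stop on an object; the grip force is fixed at half the most. Time passes only in rows, so rows that repeat a pose let the fingers close, or fill a call up. It gives the time, the measured TCP pose, the force and the opening at its end, in the units of the state.
- status.get_state(): the state, without advancing time (a new reading comes with each control period).
- capture(name): name is "side" or "top" or "wrist"; returns a dict with "img" (384x512x3 uint8, blue, green, red), "depth" (384x512 float32, m along the optical axis (not along the pixel's ray), 0 where there is no reading), "camera_matrix" (3x3 intrinsics, pixels), "camera_from_world" (4x4, takes a point from world to camera coordinates). Camera axes: x right, y up, looking along -z (the intrinsics and any distortion apply to the point x, -y, -z); pixel columns grow to the right and rows downward; lengths in m; the calibration is good to about 2 mm. A picture is of the moment at which its call begins.
- env.finish_job(): hands the job in, once; it reports no verdict.
Trained networks look in a picture, given as the dict that the camera call returned (one of the last four; its "shot" number tells which), for a name from the list of things; names that differ only in an ending like _2 or _b are one class to them, and where a whole thing is asked for, a point or a joint stands for the part that bears it (a point fixed in the world has none). Each returns a list of dicts, best first, with "confidence" (0 to 1); they miss things now and then, are a little off and sometimes report something else, mostly with a low value. They report only what shows in the picture. A call takes as long as a camera call. They do not tell look-alikes from the thing itself.
- models.search_frame(query, picture): "box" ([centre column, centre row, width, height] in pixels, round what is visible of it).
- models.spot_point(query, picture): "point" ([column, row] in pixels: a listed point, or the origin of a listed thing).
The state is a dict: "time_s": time; "joint_pos": joint angles; "dq": joint speeds; "joint_torque": joint torques, N m; "position": TCP position; "ee_rot": TCP orientation; "force": force on the tool from outside, world axes, zero at the start; "ft_torque": the same for the moment, N m; "opening": finger opening in m.
Only numpy, scipy, OpenCV 4.12 (cv2) and the standard library are available. Lean on these libraries where they do the work, as an engineer would, in place of code of your own. Each camera call takes 0.05 s, during which the arm holds its last target.

## Working session

There is one attempt and no reset: what is moved stays moved. The work goes in short steps, Python scripts to look and compute and a shell command to move; the robot and the scene stay as the last step left them, time stands still between calls to the robot, and variables do not carry over. Pictures are saved under pics/ and viewed, and the job is handed in when it is done.

```bash
ls; mkdir -p pics
cat > h.py <<'E'
import numpy as np,cv2
from bench import status,capture,env,models
def world(p,u,v,d=None,z=None):
    K=np.array(p["camera_matrix"]);T=np.linalg.inv(np.array(p["camera_from_world"]))
    r=np.array([(u-K[0,2])/K[0,0],-(v-K[1,2])/K[1,1],-1.])
    if z is not None:
        dr=T[:3,:3]@r; d=(z-T[2,3])/dr[2]
    return T[:3,:3]@(r*d)+T[:3,3]
def proj(p,X):
    K=np.array(p["camera_matrix"]);c=(np.array(p["camera_from_world"])@np.r_[X,1])[:3]
    return K[0,0]*c[0]/-c[2]+K[0,2],K[1,1]*-c[1]/-c[2]+K[1,2]
E
python3 - <<'E'
from h import *
print(status.get_state())
for n in("top","side"):
    p=capture(n);cv2.imwrite(f"pics/{n}0.png",p["img"])
    T=np.linalg.inv(p["camera_from_world"]);print(n,T.round(3),p["camera_matrix"],[k for k in p])
    for q in["red_lift_mid","black_lift_mid","tan_lift_mid","rack","clip_seat","stand"]:
        for s in models.spot_point(q,p)[:4]:print(q,np.round(s["point"],1),round(s["confidence"],2))
E
```

```text
pics
{'time_s': 0.0, 'joint_pos': array([ 6.19876032e+01,  1.40841807e+01,  8.93247044e+01, -6.26732507e-04,
        7.66999823e+01, -9.97447186e+00]), 'dq': array([-0.02413337, -0.09481141,  0.0242128 , -0.04251871, -0.01896218,
        0.02918215]), 'joint_torque': array([-2.73588239e-05, -4.29495800e+01, -3.26136053e+01, -8.35750097e-05,
        5.24708274e-03,  1.54899688e-06]), 'position': array([0.20098059, 0.61753267, 0.21038159]), 'ee_rot': array([-1.79892673e+02, -1.82564005e-02,  1.61962203e+02]), 'force': array([ 0.45673708,  0.81957836, -0.01291357]), 'ft_torque': array([ 0.02038504, -0.01064558, -0.04516434]), 'opening': 0.08577690112655076}
top [[ 0.013  0.992 -0.123  0.379]
 [-1.     0.012 -0.012 -0.019]
 [-0.011  0.124  0.992  1.126]
 [ 0.     0.     0.     1.   ]] [[377.61337044   0.         260.64236411]
 [  0.         377.61337044 192.98911649]
 [  0.           0.           1.        ]] ['img', 'depth', 'camera_matrix', 'camera_from_world', 'shot']
red_lift_mid [390.8 160.1] 0.76
red_lift_mid [385.1 198.1] 0.75
red_lift_mid [336.7 216.4] 0.69
red_lift_mid [345.  17
[... 161 characters left out ...]

stand [208.1 174.4] 0.91
side [[-0.997  0.036 -0.061  0.459]
 [-0.069 -0.702  0.709  0.735]
 [-0.017  0.712  0.702  0.797]
 [ 0.     0.     0.     1.   ]] [[394.75961564   0.         249.51622744]
 [  0.         394.75961564 191.0115838 ]
 [  0.           0.           1.        ]] ['img', 'depth', 'camera_matrix', 'camera_from_world', 'shot']
red_lift_mid [236.1 133.2] 0.79
red_lift_mid [230.3 117.5] 0.78
red_lift_mid [264.1 121. ] 0.67
red_lift_mid [280.4 147.6] 0.56
black_lift_mid [234.8 144.5] 0.76
black_lift_mid [180.6 189.8] 0.32
tan_lift_mid [235.7 162.8] 0.91
rack [235.9 159.8] 0.77
rack [236.8 136.6] 0.21
clip_seat [226.7 247.4] 0.65
stand [227.1 251.1] 0.95
stand [324.5 135.8] 0.48
```

View pics/top0.png

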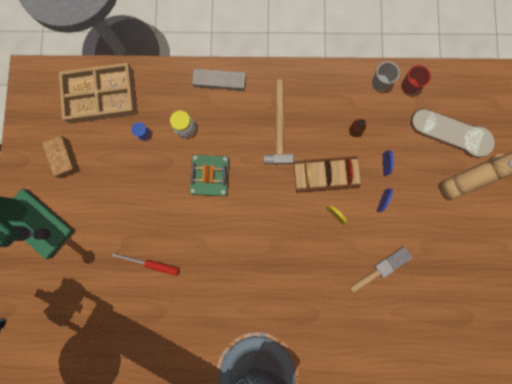

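View pics/side0.png

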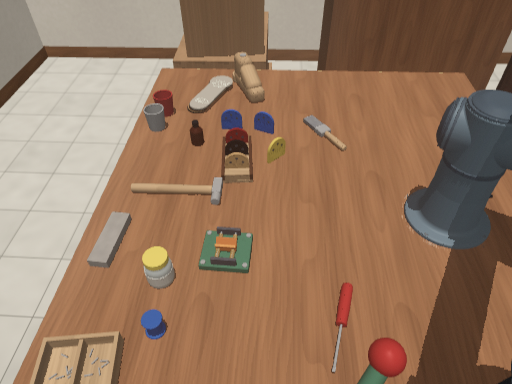

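The top view shows the robot base at the bottom, the rack at about (327,174) and the green stand at (210,175). Four candidates for the red lift: red in the rack's right end (~350,170), blue ones at (389,162) and (385,200), and a yellow one at (337,214). Only the one in the rack is red and slotted, so I'll confirm that in an enlarged crop.

Run:
```python
from h import *
p=capture("top");s=capture("side")
a=cv2.resize(p["img"][140:215,180:370],None,fx=4.2,fy=4.2,interpolation=cv2.INTER_CUBIC)
b=cv2.resize(s["img"][105:280,190:300],None,fx=3.3,fy=3.3,interpolation=cv2.INTER_CUBIC)
cv2.imwrite("pics/ta.png",a);cv2.imwrite("pics/sb.png",b)
def pts(p,lo,hi):
    h=cv2.cvtColor(p["img"],cv2.COLOR_BGR2HSV);return h
# depth based points
def cloud(p):
    v,u=np.mgrid[:384,:512];d=p["depth"];K=p["camera_matrix"];T=np.linalg.inv(p["camera_from_world"])
    c=np.stack([(u-K[0,2])/K[0,0]*d,-(v-K[1,2])/K[1,1]*d,-d],-1);return c@T[:3,:3].T+T[:3,3]
for n,q in(("top",p),("side",s)):
    W=cloud(q);h=cv2.cvtColor(q["img"],cv2.COLOR_BGR2HSV)
    ok=q["depth"]>0
    redm=((h[...,0]<6)|(h[...,0]>172))&(h[...,1]>150)&ok&(W[...,2]>.02)&(abs(W[...,0]-.42)<.12)&(W[...,1]<-.1)&(W[...,1]>-.35)
    print(n,"red",redm.sum(),W[redm].min(0).round(3),W[redm].max(0).round(3),np.median(W[redm],0).round(4))
    g=(h[...,0]>60)&(h[...,0]<95)&(h[...,1]>80)&ok&(abs(W[...,2]-.02)<.012)&(W[...,0]>.3)&(W[...,1]<.3)
    print("green",g.sum(),np.median(W[g],0).round(4));vv,uu=np.nonzero(g)
    X=np.array([world(q,a,b,z=.02)[:2] for a,b in zip(uu,vv)])
    print(" rect",cv2.minAreaRect((X*1000).astype(np.float32)))
    o=(h[...,0]>5)&(h[...,0]<18)&(h[...,1]>190)&(h[...,2]>150)&ok&(abs(W[...,0]-.42)<.1)&(abs(W[...,1]-.12)<.04)
    X=W[o];print("orange",o.sum(),X.mean(0).round(4) if o.sum() else 0, X[:,2].max())
    r=ok&(abs(W[...,2]-.032)<.007)&(abs(W[...,0]-.42)<.1)&(W[...,1]<-.1)&(W[...,1]>-.31)
    X=(W[r][:,:2]*1000).astype(np.float32);print("rack rect",r.sum(),cv2.minAreaRect(X))
    L=ok&(W[...,2]>.05)&(abs(W[...,0]-.42)<.08)&(W[...,1]<-.1)&(W[...,1]>-.31)
    X=W[L];
    for e in np.arange(-.31,-.1,.01):
        k=(X[:,1]>=e)&(X[:,1]<e+.01)
        if k.sum()>2:print("  y",round(e,3),k.sum(),X[k].mean(0).round(4),X[k][:,2].max().round(4))
```

```text
Traceback (most recent call last):
ValueError: zero-size array to reduction operation minimum which has no identity
```

View pics/ta.png

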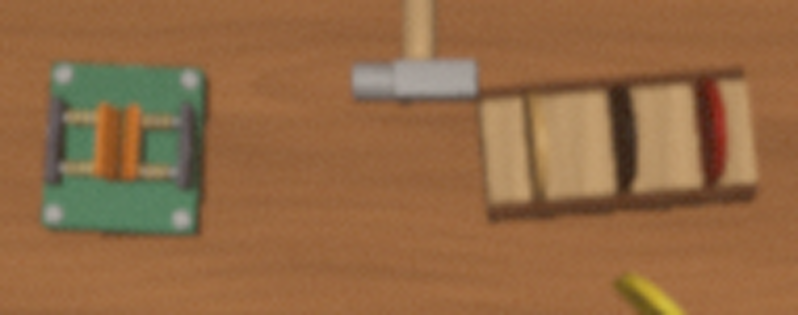

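View pics/sb.png

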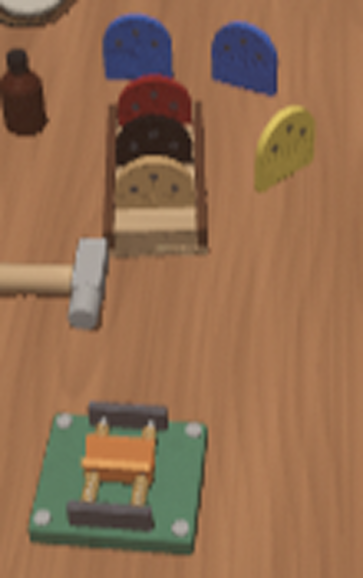

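The crops confirm it: the red lift is in the rack's right slot (top ≈(350,171), side ≈(236,133)), with black in the middle and tan on the left. The unslotted blue and yellow ones are look-alikes.

```bash
cat >> h.py <<'E'
def cloud(p):
    v,u=np.mgrid[:384,:512];d=p["depth"];K=p["camera_matrix"];T=np.linalg.inv(p["camera_from_world"])
    c=np.stack([(u-K[0,2])/K[0,0]*d,-(v-K[1,2])/K[1,1]*d,-d],-1);return c@T[:3,:3].T+T[:3,3]
E
python3 - <<'E'
from h import *
for n in("top","side"):
    q=capture(n);W=cloud(q);h=cv2.cvtColor(q["img"],cv2.COLOR_BGR2HSV);ok=q["depth"]>0
    u0,v0=(327,173) if n=="top" else (236,165)
    us,vs=(210,175) if n=="top" else (227,250)
    print(n,"rack",world(q,u0,v0,z=.032).round(3),W[v0,u0].round(3),"stand",world(q,us,vs,z=.02).round(3),W[vs,us].round(3))
    R=world(q,u0,v0,z=.032);S=world(q,us,vs,z=.02)
    near=lambda C,a:(abs(W[...,0]-C[0])<a)&(abs(W[...,1]-C[1])<a)&ok
    m=((h[...,0]<6)|(h[...,0]>172))&(h[...,1]>130)&near(R,.13)
    if m.sum():print("red",m.sum(),W[m].min(0).round(3),W[m].max(0).round(3),np.median(W[m],0).round(4))
    g=(h[...,0]>60)&(h[...,0]<95)&(h[...,1]>60)&near(S,.1);vv,uu=np.nonzero(g)
    X=np.array([world(q,a,b,z=.02)[:2] for a,b in zip(uu,vv)])
    print("green",g.sum(),np.median(W[g],0).round(4),cv2.minAreaRect((X*1000).astype(np.float32)))
    o=(h[...,0]>5)&(h[...,0]<18)&(h[...,1]>190)&(h[...,2]>150)&near(S,.05)
    if o.sum():
        X=W[o];print("orange",o.sum(),X.mean(0).round(4),X.max(0).round(4),X.min(0).round(4),cv2.minAreaRect((X[:,:2]*1000).astype(np.float32)))
    r=near(R,.14)&(abs(W[...,2]-.032)<.008)
    X=(W[r][:,:2]*1000).astype(np.float32);print("rack rect",r.sum(),cv2.minAreaRect(X))
    L=near(R,.12)&(W[...,2]>.05);X=W[L]
    for e in np.arange(-.35,0,.01):
        k=(X[:,1]>=e)&(X[:,1]<e+.01)
        if k.sum()>2:print("  y",round(e,3),k.sum(),X[k].mean(0).round(4),X[k][:,2].max().round(4))
E
```

```text
top rack [ 0.577 -0.199  0.032] [ 0.572 -0.195  0.058] stand [0.569 0.146 0.02 ] [0.564 0.142 0.047]
red 39 [ 0.551 -0.26   0.052] [ 0.608 -0.251  0.09 ] [ 0.5796 -0.2558  0.0806]
green 589 [0.5426 0.1477 0.02  ] ((568.9589233398438, 149.2759552001953), (101.80237579345703, 112.87205505371094), 87.37017822265625)
orange 40 [0.5675 0.1483 0.0449] [0.5885 0.1606 0.0511] [0.5466 0.1375 0.0354] ((567.5513916015625, 149.67042541503906), (23.220849990844727, 41.09994125366211), 87.2877426147461)
rack rect 1759 ((576.1827392578125, -180.83285522460938), (243.7155303955078, 277.07598876953125), 89.32550811767578)
  y -0.27 19 [ 0.5667 -0.2614  0.076 ] 0.0848
  y -0.26 100 [ 0.5828 -0.2551  0.0715] 0.0901
  y -0.23 7 [ 0.4606 -0.2241  0.0744] 0.0774
  y -0.22 22 [ 0.4643 -0.2153  0.0677] 0.077
  y -0.21 42 [ 0.5197 -0.2037  0.0689] 0.0881
  y -0.2 91 [ 0.5754 -0.1957  0.0719] 0.0876
  y -0.15 25 [ 0.5562 -0.1417  0.0766] 0.0866
  y -0.14 73 [ 0.5722 -0.1357  0.0733] 0.089
side rack [ 0.573 -0.145  0.032] [ 0.571 -0.131  0.044] stand [0.567 0.157 0.02 ] [0.567 0.16  0.024]
red 230 [ 0.548 -0.262  0.035] [ 0.614 -0.202  0.085] [ 0.581  -0.2525  0.0617]
green 872 [0.5562 0.1597 0.0188] ((569.8658447265625, 154.41958618164062), (106.72604370117188, 117.22142791748047), 88.0937271118164)
rack rect 787 ((574.6739501953125, -147.31016540527344), (273.1040954589844, 277.6510314941406), 89.45297241210938)
  y -0.27 8 [ 0.5712 -0.2608  0.0757] 0.0825
  y -0.26 148 [ 0.5785 -0.2532  0.0667] 0.0848
  y -0.25 32 [ 0.5967 -0.2484  0.0637] 0.0843
  y -0.23 6 [ 0.4562 -0.2228  0.0718] 0.0742
  y -0.22 29 [ 0.4608 -0.2147  0.0633] 0.0739
  y -0.21 35 [ 0.4879 -0.204   0.0622] 0.0812
  y -0.2 180 [ 0.5706 -0.1936  0.0663] 0.0869
  y -0.19 24 [ 0.5955 -0.1883  0.0624] 0.0839
  y -0.15 7 [ 0.5594 -0.1413  0.0721] 0.0809
  y -0.14 178 [ 0.5674 -0.1335  0.0668] 0.085
  y -0.13 29 [ 0.5885 -0.1287  0.0649] 0.083
```

Run:
```python
from h import *
p=capture("top");W=cloud(p)
for u,v in[(20,220),(8,230),(50,225),(88,257),(60,310),(5,325)]:print(u,v,W[v,u].round(3))
w=capture("wrist");cv2.imwrite("pics/w0.png",w["img"]);T=np.linalg.inv(w["camera_from_world"]);print(T.round(3))
s=capture("side");W=cloud(s);print([W[v,u].round(3) for u,v in[(385,355),(370,378)]])
print(status.get_state()["time_s"])
```

```text
20 220 [0.428 0.696 0.031]
8 230 [0.395 0.59  0.232]
50 225 [0.415 0.609 0.027]
88 257 [ 0.323  0.503 -0.001]
60 310 [ 0.169  0.574 -0.   ]
5 325 [0.125 0.731 0.001]
[[ 0.309 -0.91  -0.277  0.131]
 [ 0.951  0.296  0.089  0.642]
 [ 0.001 -0.291  0.957  0.374]
 [ 0.     0.     0.     1.   ]]
[array([0.336, 0.552, 0.383]), array([0.349, 0.567, 0.356])]
1.05
```

View pics/w0.png

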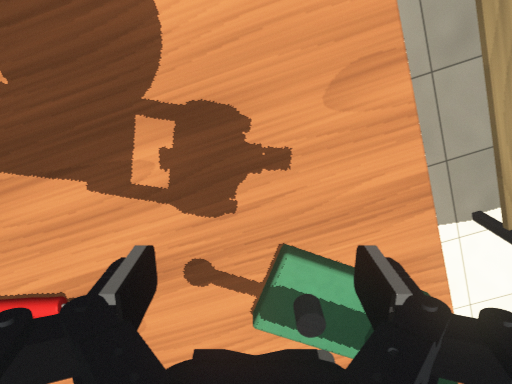

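The wrist view shows only the bench, the green base of a lever press (~(310,310)) and the fingers. The press knob stands at (0.34, 0.55, 0.38), so I'll move along -y first to keep clear of it, then go to the rack.

```bash
python3 -m creep '-12 -38 0 0 0 -0.05 46; -25 -77 0 0 0 -0.1 46; -38 -116 0 0 0 -0.15 46; -51 -155 0 0 0 -0.2 46; -63 -194 0 0 0 -0.25 46; -77 -232 0 0 0 -0.3 46; -107 -259 0 0 0 -0.35 46; -138 -286 0 0 0 -0.4 46'
```

```text
time_s: 1.72
position: [0.2434, 0.302, 0.2116]
ee_rot: [180.0, 0.1, -174.8]
force: [1.1, 1.2, 0.2]
opening: 0.0457
```

```bash
python3 -m creep '-18 -36 0 0 0 0 46; -36 -73 0 0 0 0 46; -54 -109 0 0 0 0 46; -72 -146 0 0 0 0 46; -90 -183 0 0 0 0 46; -107 -220 0 0 0 0 46; -125 -256 0 0 0 0 46; -143 -293 0 0 0 0 46' && python3 -m creep '-18 -36 0 0 0 0 46; -36 -73 0 0 0 0 46; -54 -109 0 0 0 0 46; -72 -146 0 0 0 0 46; -90 -183 0 0 0 0 46; -107 -220 0 0 0 0 46; -125 -256 0 0 0 0 46; -143 -293 0 0 0 0 46'
python3 - <<'E'
from h import *
w=capture("wrist");cv2.imwrite("pics/w1.png",w["img"]);print(status.get_state()["position"],status.get_state()["ee_rot"])
W=cloud(w);h=cv2.cvtColor(w["img"],cv2.COLOR_BGR2HSV)
m=((h[...,0]<6)|(h[...,0]>172))&(h[...,1]>120)&(w["depth"]>0)&(W[...,2]>.03)&(W[...,2]<.1)
X=W[m];print(m.sum(),X.mean(0),X.min(0),X.max(0))
print(cv2.minAreaRect((X[:,:2]*1000).astype(np.float32)))
print(np.rad2deg(np.arctan2(*np.linalg.eigh(np.cov(X[:,:2].T))[1][::-1,1])))
for s in models.spot_point("red_lift_mid",w)[:4]:print(s, world(w,*s["point"],z=.0475))
E
```

```text
time_s: 2.38
position: [0.4121, 0.0215, 0.2119]
ee_rot: [-180.0, 0.1, -175.2]
force: [0.4, 0.2, 0.5]
opening: 0.0462
time_s: 3.05
position: [0.5795, -0.258, 0.2113]
ee_rot: [180.0, 0.0, -175.1]
force: [0.7, 0.6, 0.1]
opening: 0.0458
[ 0.58163333 -0.26420912  0.21003702] [-1.79813235e+02  5.49912203e-02 -1.75359134e+02]
701 [ 0.61067464 -0.28413323  0.07251426] [ 0.5463408  -0.45244388  0.0301412 ] [ 0.83353833 -0.24910664  0.08619183]
((706.421630859375, -328.04962158203125), (68.54368591308594, 346.4769287109375), 55.94234085083008)
143.84752917350727
{'point': [147.4, 70.6], 'confidence': 0.85} [ 0.50292745 -0.36143337  0.0475    ]
{'point': [301.9, 30.4], 'confidence': 0.78} [ 0.45756372 -0.22533385  0.0475    ]
{'point': [138.7, 179.0], 'confidence': 0.58} [ 0.60668381 -0.37080961  0.0475    ]
```

View pics/w1.png

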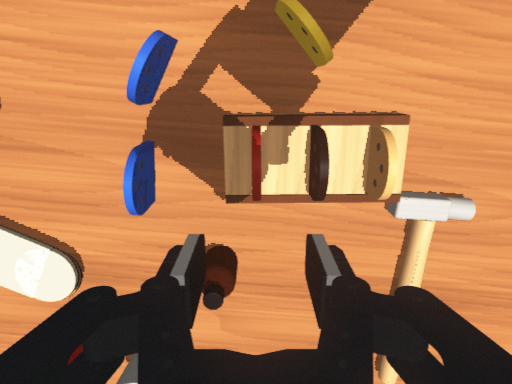

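The view shows the red lift at (256,161) in the rack, between the fingers along y. Black is at (319,161), tan at (383,161), and the blue and yellow look-alikes sit outside the rack. The rack looks in line with the tool.

Run:
```python
from h import *
w=capture("wrist");print(status.get_state()["position"],status.get_state()["ee_rot"])
W=cloud(w);h=cv2.cvtColor(w["img"],cv2.COLOR_BGR2HSV);ok=w["depth"]>0
m=np.zeros_like(ok);m[120:205,240:275]=1
m&=((h[...,0]<8)|(h[...,0]>170))&(h[...,1]>100)&ok&(W[...,2]>.036)&(W[...,2]<.1)
X=W[m];print(m.sum(),X.mean(0),X.min(0),X.max(0))
print(cv2.minAreaRect((X[:,:2]*1000).astype(np.float32)))
t=X[X[:,2]>.075];print("top",len(t),t.mean(0))
vv,uu=np.nonzero(m);print("px",uu.min(),uu.max(),vv.min(),vv.max())
# rack corners at z=.032
for c in[(223,115),(408,115),(223,201),(404,201)]:print(c,world(w,*c,z=.032).round(4))
b=W[250:300,205:235].reshape(-1,3);print("bottle",np.median(b,0))
for s in models.spot_point("ink_bottle",w)[:1]:print(s, world(w,*s["point"],z=0))
```

```text
[ 0.57910826 -0.25835655  0.21021755] [ 1.79941254e+02 -7.35351744e-02 -1.75271008e+02]
606 [ 0.57395098 -0.25601568  0.07684865] [ 0.54650448 -0.2620685   0.03629928] [ 0.61178048 -0.24826291  0.08635127]
((579.3035278320312, -255.3420867919922), (65.49127960205078, 7.64547872543335), 5.8162922859191895)
top 421 [ 0.57959918 -0.25543258  0.08176378]
px 255 264 127 200
(223, 115) [ 0.5384 -0.2945  0.032 ]
(408, 115) [ 0.5235 -0.1125  0.032 ]
(223, 201) [ 0.6281 -0.2896  0.032 ]
(404, 201) [ 0.6125 -0.0977  0.032 ]
bottle [ 0.70250296 -0.28624893  0.05676308]
{'point': [219.1, 260.3], 'confidence': 0.95} [ 0.71712243 -0.2924743   0.        ]
```

```bash
python3 -m creep '0 3 20 0 0 0 46; 0 3 45 0 0 0 46; 0 3 75 0 0 0 46; 0 3 105 0 0 0 46; 0 3 130 0 0 0 46; 0 3 148 0 0 0 46; 0 3 157 0 0 0 46; 0 3 158 0 0 0 46'
python3 - <<'E'
from h import *
w=capture("wrist");cv2.imwrite("pics/w2.png",w["img"]);print(status.get_state()["position"],status.get_state()["ee_rot"])
s=capture("side");cv2.imwrite("pics/s2.png",cv2.resize(s["img"][80:240,140:350],None,fx=3,fy=3))
E
```

```text
time_s: 3.92
position: [0.577, -0.2512, 0.0518]
ee_rot: [179.9, -0.2, -175.1]
force: [-0.4, -0.7, -0.0]
opening: 0.0461
[ 0.57801488 -0.25201784  0.05330532] [ 1.79954058e+02 -4.93329853e-02 -1.75067476e+02]
```

View pics/w2.png

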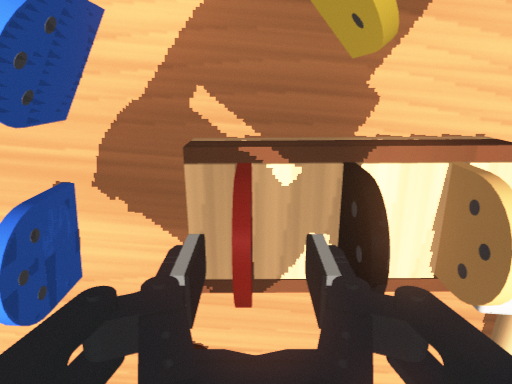

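View pics/s2.png

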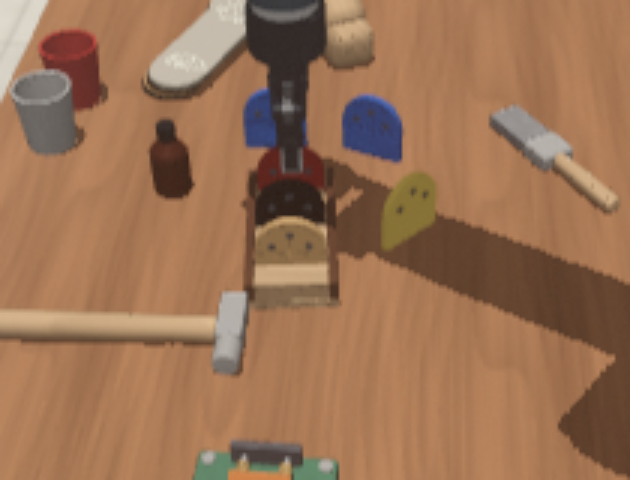

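The fingers straddle the red lift (243,235), which is about 13 px left of the jaw centre, or about 3.5 mm. I'll shift by that much and close.

```bash
python3 -m creep '-1 -2 0 0 0 0 46; -1 -3.5 1 0 0 0 46; -1 -3.5 1 0 0 0 30; -1 -3.5 1 0 0 0 15; -1 -3.5 1 0 0 0 0; -1 -3.5 1 0 0 0 0; -1 -3.5 1 0 0 0 0; -1 -3.5 1 0 0 0 0'
python3 - <<'E'
from h import *
print(status.get_state())
w=capture("wrist");cv2.imwrite("pics/w3.png",w["img"])
E
```

```text
time_s: 4.68
position: [0.5802, -0.2568, 0.0531]
ee_rot: [-180.0, 0.0, -175.1]
force: [0.1, -0.8, 3.6]
opening: 0.0061
{'time_s': 4.6833, 'joint_pos': array([-3.40963649e+01,  2.23330593e+01,  9.68012747e+01, -3.71278733e-03,
        6.08060192e+01, -1.28978160e+02]), 'dq': array([ 0.02660218, -0.01618519, -0.08868962, -0.02210736,  0.1166698 ,
        0.04118669]), 'joint_torque': array([ 1.16071100e-01, -4.22800255e+01, -2.66702378e+01,  4.27403790e-02,
       -1.62215112e-02, -5.93375225e-03]), 'position': array([ 0.58018533, -0.25680544,  0.05306146]), 'ee_rot': array([-1.7995996e+02,  4.4328636e-02, -1.7511638e+02]), 'force': array([ 0.07258369, -0.77029648,  3.58356572]), 'ft_torque': array([-0.03169678, -0.03730115,  0.01028539]), 'opening': 0.006107375237235858}
```

View pics/w3.png

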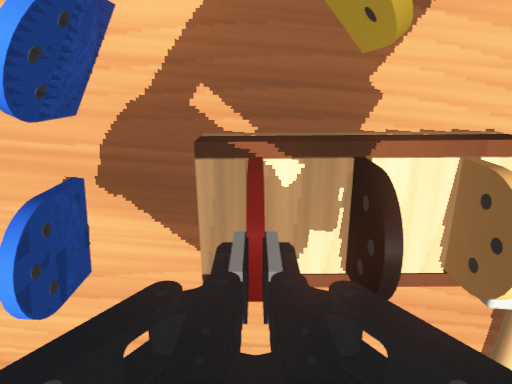

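The pads hold the red lift in the centre at (256,230), with the fingers closed on it. Next I'll lift it straight up.

```bash
python3 -m creep '0 0 -6 0 0 0 0; 0 0 -16 0 0 0 0; 0 0 -30 0 0 0 0; 0 0 -50 0 0 0 0; 0 0 -75 0 0 0 0; 0 0 -100 0 0 0 0; 0 0 -115 0 0 0 0; 0 0 -117 0 0 0 0'
python3 - <<'E'
from h import *
s=status.get_state();print(s["force"],s["opening"],s["position"],s["ee_rot"])
w=capture("wrist");cv2.imwrite("pics/w4.png",w["img"])
s=capture("side");cv2.imwrite("pics/s4.png",cv2.resize(s["img"][60:280,140:350],None,fx=2.7,fy=2.7))
E
```

```text
time_s: 5.4
position: [0.582, -0.2578, 0.1753]
ee_rot: [-179.7, 0.4, -175.1]
force: [-0.3, 0.7, -0.3]
opening: 0.0061
[-0.33870803  0.66034801 -0.26635873] 0.006118771629068769 [ 0.58196926 -0.25777954  0.17532221] [-179.70909726    0.38336438 -175.11339635]
```

View pics/w4.png

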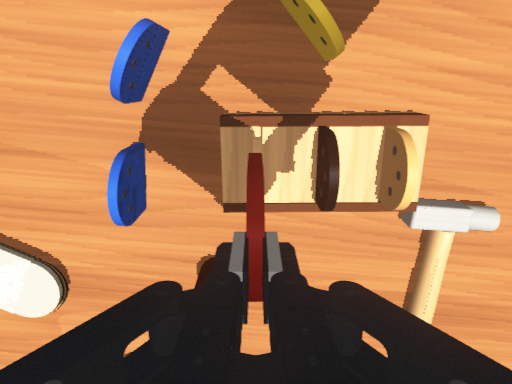

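View pics/s4.png

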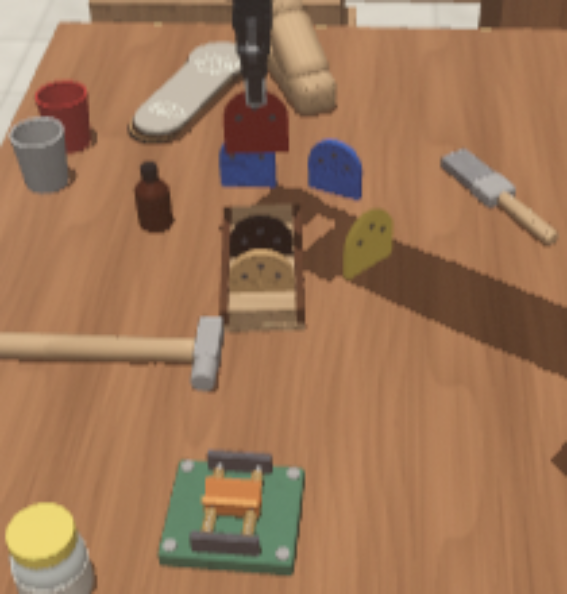

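The red lift is held upright, its edge level in the side view (255,150), and it's clear of the rack. Black and tan are undisturbed. Now over to the stand.

```bash
python3 -m creep '-1 20 0 0 0 0.02 0; -3 50 0 0 0 0.04 0; -5 88 0 0 0 0.06 0; -7 127 0 0 0 0.08 0; -9 167 0 0 0 0.1 0; -11 207 0 0 0 0.12 0; -13 247 0 0 0 0.13 0; -15 285 0 0 0 0.13 0' && python3 -m creep '-4 36 0 0 0 0 0; -7 70 0 0 0 0 0; -9 95 0 0 0 0 0; -12 112 0 0 0 0 0; -12 118 0 0 0 0 0; -12 119 0 0 0 0 0; -12 119 0 0 0 0 0; -12 119 0 0 0 0 0'
cat > m.py <<'E'
from h import *
s=status.get_state();print(s["force"],s["opening"],s["position"],s["ee_rot"])
w=capture("wrist");import sys;cv2.imwrite(f"pics/{sys.argv[1]}.png",w["img"])
W=cloud(w);h=cv2.cvtColor(w["img"],cv2.COLOR_BGR2HSV);ok=w["depth"]>0
g=(h[...,0]>55)&(h[...,0]<95)&(h[...,1]>60)&ok&(abs(W[...,2]-.02)<.01);X=(W[g][:,:2]*1000).astype(np.float32)
print("green",cv2.minAreaRect(X))
o=(h[...,0]>5)&(h[...,0]<18)&(h[...,1]>190)&(h[...,2]>110)&ok&(W[...,2]>.03)&(W[...,2]<.055)&(abs(W[...,0]-.57)<.08)&(abs(W[...,1]-.15)<.05)
X=W[o];print("orange",o.sum(),X.mean(0),X.min(0),X.max(0),cv2.minAreaRect((X[:,:2]*1000).astype(np.float32)))
for q in("clip_seat","stand"):
    for t in models.spot_point(q,w)[:1]:print(q,t,world(w,*t["point"],z=.02 if q=="clip_seat" else 0))
E
python3 m.py w5
```

```text
time_s: 6.17
position: [0.5687, 0.0309, 0.1676]
ee_rot: [180.0, -0.2, 177.4]
force: [1.2, 0.0, -0.3]
opening: 0.006
time_s: 6.83
position: [0.5874, 0.1459, 0.1689]
ee_rot: [-180.0, -0.1, 177.4]
force: [-0.0, -0.6, -0.2]
opening: 0.0065
[-0.03084622 -0.55206457 -0.18979812] 0.006484336966861685 [0.58740968 0.14594185 0.16886557] [-1.79975420e+02 -6.93430774e-02  1.77368109e+02]
green ((570.2998046875, 152.5891876220703), (108.19158172607422, 118.5804443359375), 88.04988098144531)
orange 1184 [0.56687347 0.15395965 0.04235126] [0.54522477 0.13835949 0.03018392] [0.5952962  0.16616551 0.04937648] ((570.40087890625, 152.69093322753906), (27.1307430267334, 49.782772064208984), 88.13162994384766)
clip_seat {'point': [257.6, 148.4], 'confidence': 0.62} [0.57103217 0.15056706 0.02      ]
stand {'point': [257.8, 146.2], 'confidence': 0.65} [0.57254258 0.15084596 0.        ]
```

View pics/w5.png

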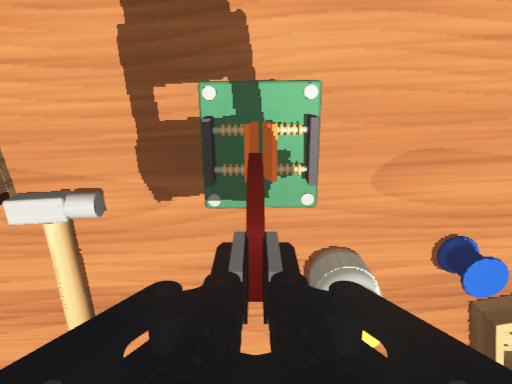

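The clip is at (260,150) with the stand squarely aligned, and the lift hangs at column 256. The jar (340,275) is close but lower than the gripper body. I'll measure the held lift with the same camera.

```bash
cat > r.py <<'E'
from h import *
for n in("wrist","side"):
    w=capture(n);st=status.get_state();P=st["position"]
    W=cloud(w);h=cv2.cvtColor(w["img"],cv2.COLOR_BGR2HSV);ok=w["depth"]>0
    m=((h[...,0]<8)|(h[...,0]>170))&(h[...,1]>110)&ok&(np.abs(W[...,0]-P[0])<.06)&(np.abs(W[...,1]-P[1])<.03)&(W[...,2]>P[2]-.06)
    X=W[m];print(n,m.sum(),"TCP",P.round(4),"lift rect",cv2.minAreaRect((X[:,:2]*1000).astype(np.float32)))
    print("mean",X.mean(0).round(4),X.min(0).round(4),X.max(0).round(4))
E
python3 r.py
```

```text
wrist 2343 TCP [0.5878 0.1461 0.1695] lift rect ((585.6326293945312, 147.39344787597656), (7.889649868011475, 63.142433166503906), 87.04242706298828)
mean [0.5749 0.148  0.1897] [0.5539 0.1433 0.1264] [0.6172 0.1527 0.2147]
side 612 TCP [0.5878 0.1462 0.1696] lift rect ((588.9423217773438, 153.42579650878906), (21.350528717041016, 69.88362121582031), 89.46813201904297)
mean [0.5878 0.1505 0.1613] [0.554  0.1425 0.1269] [0.6238 0.1642 0.1997]
```

```bash
python3 -m creep '6 1.5 0 0 0 -0.005 0; 12 3 5 0 0 -0.01 0; 18 4 15 0 0 -0.01 0; 18.7 4.2 30 0 0 -0.01 0; 18.7 4.2 48 0 0 -0.01 0; 18.7 4.2 60 0 0 -0.01 0; 18.7 4.2 66 0 0 -0.01 0; 18.7 4.2 66 0 0 -0.01 0'
python3 m.py w6; python3 r.py
```

```text
time_s: 7.75
position: [0.5676, 0.152, 0.1012]
ee_rot: [-180.0, -0.2, 178.0]
force: [0.2, 0.6, -0.1]
opening: 0.0063
[ 0.15591902  0.64707044 -0.12694371] 0.0063225642374778734 [0.56759479 0.15204296 0.10121618] [-179.97405141   -0.23009404  178.01245581]
green ((569.7081909179688, 152.6898193359375), (108.25011444091797, 118.3841781616211), 88.1068115234375)
orange 1524 [0.56653944 0.15194415 0.04511501] [0.54492746 0.13709351 0.03000777] [0.59378982 0.16683737 0.04903518] ((569.6270141601562, 152.18817138671875), (28.723173141479492, 48.706138610839844), 88.04885864257812)
clip_seat {'point': [254.6, 190.5], 'confidence': 0.69} [0.57046173 0.15311039 0.02      ]
stand {'point': [250.4, 182.0], 'confidence': 0.74} [0.56939413 0.14972127 0.        ]
wrist 2348 TCP [0.5702 0.1521 0.1046] lift rect ((566.16845703125, 153.63026428222656), (7.907071590423584, 60.0102424621582), 87.67121887207031)
mean [0.5569 0.1541 0.1246] [0.5362 0.1498 0.0618] [0.5961 0.1585 0.1497]
side 523 TCP [0.5701 0.1521 0.1047] lift rect ((570.9588012695312, 159.7821044921875), (69.2190170288086, 21.7436580657959), 1.2164262533187866)
mean [0.5701 0.1565 0.0971] [0.5365 0.1483 0.0626] [0.6056 0.1707 0.1359]
```

View pics/w6.png

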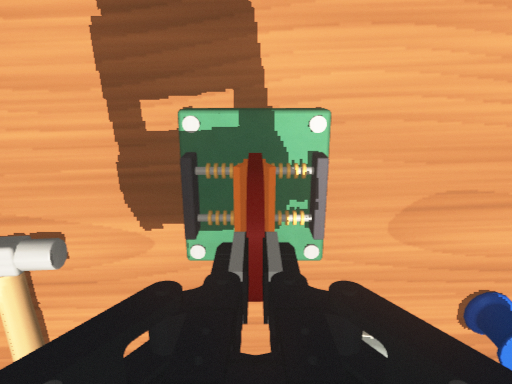

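The lift (column 255) is centred between the orange jaws (236–275). I'll press it down in stages.

```bash
python3 -m creep '0 -0.7 6 0 0 0 0; 0 -0.7 13 0 0 0 0; 0 -0.7 19 0 0 0 0; 0 -0.7 24 0 0 0 0; 0 -0.7 28 0 0 0 0; 0 -0.7 32 0 0 0 0; 0 -0.7 36 0 0 0 0; 0 -0.7 37 0 0 0 0'
python3 r.py
```

```text
time_s: 8.67
position: [0.5701, 0.1514, 0.0667]
ee_rot: [180.0, 0.1, 178.0]
force: [1.1, 0.5, 4.6]
opening: 0.0064
wrist 2386 TCP [0.57   0.1514 0.0667] lift rect ((567.49658203125, 152.0672607421875), (9.264254570007324, 62.24917221069336), 87.40348052978516)
mean [0.5574 0.1532 0.0862] [0.5365 0.1468 0.0234] [0.5988 0.1578 0.1127]
side 401 TCP [0.57   0.1514 0.0667] lift rect ((571.1126708984375, 158.58628845214844), (69.02821350097656, 19.145830154418945), 0.550362765789032)
mean [0.5696 0.156  0.0641] [0.5367 0.1487 0.0262] [0.6057 0.1681 0.0969]
```

```bash
python3 -m creep '0 0 0.6 0 0 0 0; 0 0 1.2 0 0 0 0; 0 0 1.8 0 0 0 0; 0 0 2.4 0 0 0 0; 0 0 3 0 0 0 0; 0 0 3.5 0 0 0 0; 0 0 4 0 0 0 0; 0 0 4 0 0 0 0'
```

```text
time_s: 9.43
position: [0.5696, 0.1514, 0.0631]
ee_rot: [180.0, 0.0, 178.0]
force: [0.9, -0.3, 7.4]
opening: 0.0058
```

```bash
python3 -m creep '0 0 0.3 0 0 0 0; 0 0 0.6 0 0 0 0; 0 0 0.8 0 0 0 0; 0 0 1 0 0 0 0; 0 0 1.2 0 0 0 0; 0 0 1.4 0 0 0 0; 0 0 1.5 0 0 0 0; 0 0 1.5 0 0 0 0'; python3 r.py
```

```text
time_s: 10.1
position: [0.5697, 0.1515, 0.063]
ee_rot: [-180.0, 0.0, 178.0]
force: [-4.3, -1.0, 16.1]
opening: 0.0058
wrist 2391 TCP [0.5697 0.1515 0.063 ] lift rect ((567.4611206054688, 152.18289184570312), (9.197596549987793, 63.310325622558594), 87.16854858398438)
mean [0.5569 0.1533 0.0827] [0.5357 0.1471 0.0211] [0.5991 0.1578 0.109 ]
side 368 TCP [0.5697 0.1515 0.063 ] lift rect ((570.7543334960938, 158.66094970703125), (21.503320693969727, 68.98566436767578), 88.90106201171875)
mean [0.5692 0.1559 0.0616] [0.5362 0.1474 0.0231] [0.6052 0.1694 0.0933]
```

Force climbs with no further travel, so the lift is on the floor. I'll press a little harder to confirm.

```bash
python3 -m creep '0 0 0.3 0 0 0 0; 0 0 0.6 0 0 0 0; 0 0 0.9 0 0 0 0; 0 0 1.2 0 0 0 0; 0 0 1.5 0 0 0 0; 0 0 1.5 0 0 0 0; 0 0 1.5 0 0 0 0; 0 0 1.5 0 0 0 0'
```

```text
time_s: 10.87
position: [0.5699, 0.1516, 0.063]
ee_rot: [-180.0, -0.0, 178.0]
force: [-8.2, -1.0, 24.2]
opening: 0.0061
```

```bash
python3 -m creep '0 0 -1 0 0 0 0; 0 0 -2.2 0 0 0 0; 0 0 -2.2 0 0 0 8; 0 0 -2.2 0 0 0 16; 0 0 -2.2 0 0 0 26; 0 0 -2.2 0 0 0 36; 0 0 -2.2 0 0 0 36; 0 0 -2.2 0 0 0 36'
python3 - <<'E'
from h import *
w=capture("wrist");cv2.imwrite("pics/w7.png",w["img"])
E
```

```text
time_s: 11.53
position: [0.5687, 0.1513, 0.061]
ee_rot: [-180.0, -0.1, 178.0]
force: [-0.0, 1.3, -0.6]
opening: 0.0359
```

View pics/w7.png

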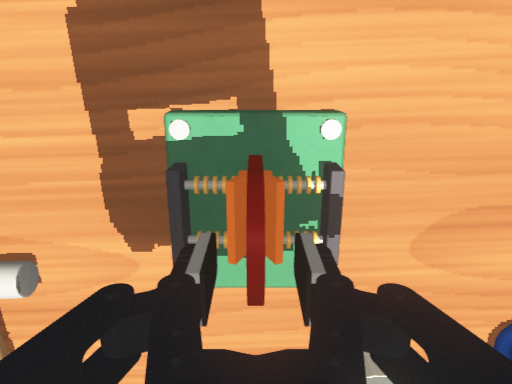

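The fingers are open on both sides of the lift, which stands in the clip at column 256. Next I'll back off straight up.

```bash
python3 -m creep '0 0 -5 0 0 0 36; 0 0 -20 0 0 0 36; 0 0 -45 0 0 0 36; 0 0 -75 0 0 0 36; 0 0 -110 0 0 0 36; 0 0 -135 0 0 0 36; 0 0 -140 0 0 0 36; 0 0 -140 0 0 0 36'
python3 - <<'E'
from h import *
st=status.get_state();print(st["force"],st["position"])
for n in("wrist","side","top"):
    w=capture(n);cv2.imwrite(f"pics/{n}8.png",w["img"])
    W=cloud(w);h=cv2.cvtColor(w["img"],cv2.COLOR_BGR2HSV);ok=w["depth"]>0
    m=((h[...,0]<5)|(h[...,0]>172))&(h[...,1]>110)&ok&(np.abs(W[...,0]-.57)<.06)&(np.abs(W[...,1]-.152)<.03)&(W[...,2]<.11)&(W[...,2]>.02)
    X=W[m]
    if len(X)>20:
        print(n,m.sum(),cv2.minAreaRect((X[:,:2]*1000).astype(np.float32)),X.min(0).round(4),X.max(0).round(4))
        for lo in(.03,.05,.07,.085):
            k=(X[:,2]>=lo)&(X[:,2]<lo+.02)
            if k.sum():print("  z",lo,k.sum(),X[k].mean(0).round(4))
    for q in("red_lift_mid","clip_seat"):
        for t in models.spot_point(q,w)[:5]:print(n,q,np.round(t["point"],1),round(t["confidence"],2),world(w,*t["point"],z=.0575 if q[0]=="r" else .02).round(4))
s=capture("side")["img"][60:290,140:350];cv2.imwrite("pics/side8c.png",cv2.resize(s,None,fx=2.6,fy=2.6))
E
```

```text
time_s: 12.25
position: [0.5708, 0.1515, 0.2047]
ee_rot: [180.0, 0.3, 178.0]
force: [0.5, 0.1, 0.4]
opening: 0.0361
[0.47454547 0.13887618 0.36749142] [0.57079158 0.15149929 0.20473523]
wrist 594 ((567.3756713867188, 153.1641387939453), (6.865659236907959, 62.41973114013672), 88.12393188476562) [0.5361 0.1491 0.0263] [0.5985 0.1573 0.0963]
  z 0.03 11 [0.5363 0.1541 0.0424]
  z 0.05 31 [0.537  0.1539 0.0641]
  z 0.07 222 [0.5552 0.1533 0.0834]
  z 0.085 435 [0.5678 0.1529 0.092 ]
wrist clip_seat [255.1 157.2] 0.94 [0.5714 0.1532 0.02  ]
side 136 ((570.5821533203125, 153.35787963867188), (11.980510711669922, 68.1161117553711), 87.18665313720703) [0.5367 0.1467 0.0257] [0.6047 0.1598 0.0948]
  z 0.03 33 [0.5706 0.1559 0.0432]
  z 0.05 34 [0.5694 0.1564 0.0595]
  z 0.07 51 [0.5637 0.1553 0.0796]
  z 0.085 26 [0.5672 0.1529 0.0904]
side red_lift_mid [223.1 236.4] 0.81 [0.5757 0.1454 0.0575]
side red_lift_mid [233.8 118.4] 0.65 [ 0.5983 -0.3478  0.0575]
side red_lift_mid [264.  121.2] 0.64 [ 0.4986 -0.3363  0.0575]
side red_lift_mid [275.2 148.6] 0.55 [ 0.4591 -0.196   0.0575]
side red_lift_mid [198.4 144.6] 0.37 [ 0.6923 -0.2043  0.0575]
side clip_seat [229.  246.8] 0.61 [0.5634 0.1471 0.02  ]
top 31 ((564.1990356445312, 147.1290283203125), (2.096261501312256, 53.1956901550293), 86.38086700439453) [0.5377 0.1458 0.0423] [0.5908 0.1499 0.0943]
  z 0.03 5 [0.5522 0.1477 0.0456]
  z 0.05 18 [0.5648 0.1469 0.0615]
  z 0.07 7 [0.5761 0.1464 0.0781]
  z 0.085 1 [0.5617 0.1463 0.0943]
top red_lift_mid [387.3 161. ] 0.66 [ 0.609  -0.368   0.0575]
top red_lift_mid [204.6 172.8] 0.64 [0.5688 0.1563 0.0575]
top red_lift_mid [334.  215.1] 0.62 [ 0.4517 -0.2136  0.0575]
top red_lift_mid [386.9 198.5] 0.56 [ 0.5007 -0.3638  0.0575]
top clip_seat [210.8 174.1] 0.89 [0.5717 0.1438 0.02  ]
```

View pics/wrist8.png

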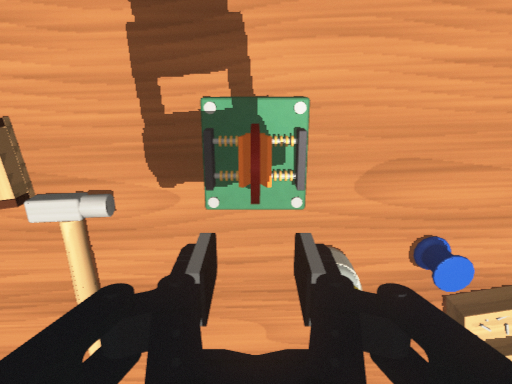

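View pics/side8c.png

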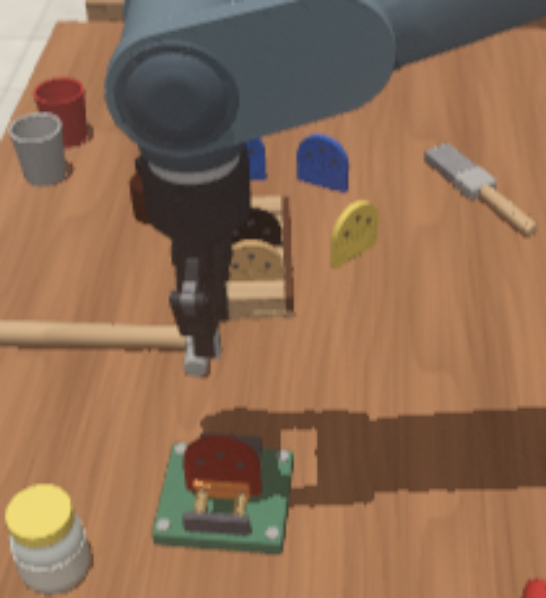

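The lift stands upright in the clip, centred between the jaws. Its top is at 0.095–0.096 m (0.095 expected), its middle at about (0.570, 0.153) against a clip at (0.570, 0.1525), and it's in line within about 1°. The gripper is clear, so I'm handing in.

```bash
python3 -c "
from bench import env;print(env.finish_job())"
```

```text
the job is handed in; nothing more can be done
None
```

The red lift is in the green stand's clip, straight edge down, and released. I handed the job in at about 12.5 s of the 42 s allowed; the system gives no verdict.

- **Pressing:** it went in at about 5–7 N. It then stopped moving while the force rose to 24 N, which showed it was fully down on the base plate.
- **Final checks:** the top of the lift reads 0.095–0.096 m above the bench, where 0.095 m means fully home. It is about 1 mm from the clip's centre across the jaws and within 3 mm along them. It is upright, and in line with the jaws to about 1°. The gripper was clear, with wrist force near zero.
- **Other things:** I saw the black and tan lifts still in their slots and nothing else disturbed. I did not re-measure them after the move, and the arm hid part of the last side view.
- **Disagreement:** the top camera put the lift and the clip about 6–10 mm further towards -y than the other two views. I put this down to few visible pixels and relied on the wrist and side views, which agreed with each other.

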